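Set the forceps to the marked gap over the hotplate

ROBOT

A 6-joint arm with a two-finger parallel gripper is mounted at the origin on the work surface. World frame = base frame: x ahead of the robot, y to its left, z up, the work surface at z = 0. Lengths are in m, angles in rad, forces in N, time in s.
With the tool pointing down it reaches from about 0.375 to 0.925 m from the base axis. Payload 5.7 kg.
Tool frame: the origin (TCP) lies at the very end of the fingers, on their centre line; the grasp point (between the pads) lies 19 mm behind it; z points along the fingers, y is the line along which they close (so a half turn about z gives the same grasp; the last joint's range is limited). The gripper opens to 88 mm and grips with 3 to 60 N. Pads are 20 mm wide; open, the fingers measure 115 mm over their backs; the gripper's body (75 mm by 178 mm) begins 61 mm behind the grasp point.
Start: joints at [-1.344, 0.359, 1.51, -0, 1.272, -0.115], TCP at [0.201, -0.565, 0.186] pointing down, gripper open.
Joint ranges: [-2.97, 2.97], [-1.01, 2.36], [0.21, 2.38], [-0.96, 4.11], [0.2, 2.71], [-2.98, 2.98]. Speed limits (rad/s): [2.39, 2.39, 3.14, 3.14, 3.14, 3.14].

INTERFACE

Orientations are given as a unit quaternion [w, x, y, z].
In Python, from workcell import * gives the robot as it stands.
- The arm moves only by the tool arm_command, never from a script. Its argument "targets" is a list that holds one entry, the list of rows, each a list of 5 numbers: the shift along the world's x, y, z in m, then the turn about the world's z in degrees, then the gripper's target within -1 to 1 (fully open at 1, half-way at 0, shut at -1). A call has 1 to 12 rows; each row is the pose to reach, as a shift and turn from the pose commanded when the call began; what a row does not reach only later rows make up. A row lasts 1/8 s, in which the tool goes at most 62.5 mm and 10.7 degrees, less where a joint would pass 70% of its speed; a pose out of reach is approached as far as the arm can. A call with a gripper value outside its range is refused whole. The fingers move at their own pace and stop on an object; "newtons" is the grip in N (left out, the last holds). Time passes only in rows, so rows that repeat a pose let the fingers close. It gives the time, the measured TCP pose, the force, the opening and the grip force at its end, in the units of the state.
- read_state(): the state, without advancing time (a new reading comes with each control period).
- camera(name): name is "scene" or "top" or "wrist"; returns a dict with "image" (384x512x3 uint8, red, green, blue), "camera_matrix" (3x3 intrinsics, pixels), "origin" and "orientation" of the camera in the world. Camera axes: x right, y up, looking along -z (the intrinsics and any distortion apply to the point x, -y, -z); pixel columns grow to the right and rows downward; lengths in m; the calibration is good to about 2 mm. The wrist camera is an equidistant fisheye: a pixel r from the principal point sees the ray r / f radians off the axis. A picture is of the moment at which its call begins. There is no depth.
- close_job(): hands the job in; it is judged then, once.
Trained networks look in a picture, given as the dict that the camera call returned (one of the last four; its "shot" number tells which), for a name from the list of things; names that differ only in an ending like _2 or _b are one class to them, and where a whole thing is asked for, a point or a joint stands for the part that bears it (a point fixed in the world has none). Each returns a list of dicts, best first, with "p" (0 to 1); they miss things now and then, are a little off and sometimes report something else, mostly with a low value. They report only what shows in the picture. A call takes as long as a camera call. They do not tell look-alikes from the thing itself.
- search_frame(thing, picture): "extent" ([left, top, right, bottom] in pixels, round what is visible of it).
- mark_of(thing, picture): "at" ([column, row] in pixels: a listed point, or the origin of a listed thing).
The state is a dict: "t": time; "joint_positions": joint angles; "dq": joint speeds; "tau": joint torques, N m; "position": TCP position; "tool_rot": TCP orientation; "ft_force": force on the tool from outside, world axes, zero at the start; "wrist_torque": the same for the moment, N m; "width": finger opening in m; "grasp_force": force on a finger pad.
Only numpy, scipy, OpenCV 4.12 (cv2) and the standard library are available. Lean on these libraries where they do the work, as an engineer would, in place of code of your own. Each camera call takes 0.05 s, during which the arm holds its last target. There are 200 camera calls.

TASK

Switch the hotplate off by turning its knob fully anticlockwise to the stop. Then lift the sprung forceps off their rest and hold them level with both tips a few centimetres above the middle of the metal plate, squeezed so that the moving arm lies right under the rider's pointer, ready for the dish. Finish while still holding them steady like that; do not touch the rider on the gauge bar and leave the dish and the glassware where they are.

Things in the scene. Friction and masses are not known exactly. Their poses are not given: they have to be found in the camera images.
- hotplate: Fixed white laboratory hotplate, a flat case 260 x 160 mm, top at z = 60 mm. Origin: on the bench; the case runs from 140 mm behind it (-x) to 120 mm ahead (+x). The round metal plate (120 mm across, top 78 mm above the bench) is centred 50 mm ahead (+x) of the origin; the control knob stands 95 mm behind it (-x), the end nearer the robot.
- plate_top (a point): Centre of the top face of the hotplate's round metal plate, 78 mm above the bench.
- knob_grip (a point): Point on the knob's upright axis at the height to grip, 91 mm above the bench. Black knob: disc 44 mm wide with an upright bar grip 42 mm long, 14 mm thick, from 74 to 98 mm above the bench. The point's x runs along the bar and turns with it. A white line marks the -x end of the bar.
- knob (a joint): Knob angle in rad: 0 at the fully anticlockwise stop (off), growing clockwise seen from above; at 0 the bar lies along the hotplate's x axis, white line towards the robot. Light friction of 0.04 N m, stays where it is left. It starts 0.7 to 1.4 rad from the stop.
- rest: Fixed grey plastic rest for the forceps: base 200 x 70 x 6 mm with two posts, 10 mm thick and 70 mm wide, that end 32 mm above the bench, 70 mm behind and 55 mm ahead of the origin (centre of its underside); 6 mm lips on the post ends. Between the posts the fingers can reach down.
- forceps: Loose sprung steel forceps, 205 mm long, about 110 g, blades on edge (14 mm high, 3 mm thick), underside 32 mm above the bench on the rest. Origin: level with the underside, midway between the grip pads; x to the tips, z up. The arms meet at a round bow 95 mm behind the origin (-x), each 0.125 rad off the x axis when free. The +y arm is fixed in this frame, the -y arm turns about the bow.
- jaw (a joint): Angle by which the moving arm (-y side) has been squeezed towards the fixed arm, in rad: 0 when free, 0.234 with the tips shut. Spring 6 N m/rad, so about 6 to 12 N on the pads at the marked gap.
- pad_fixed (a point): Centre of the outer face of the fixed arm's grip pad (+y side). The pads are dark ribbed blocks 26 mm long and 14 mm high; squeeze there, from above, fingers either side.
- pad_moving (a point): The same on the moving arm (-y side). Outer faces of the pads: about 41 mm apart when free; squeezed, about 17 mm more than 0.63 times the distance between the middles of the two blades under the gauge bar.
- index (a point): Point on the top edge of the moving arm, in the middle of its 3 mm thickness, 150 mm from the bow: the part that passes under the gauge bar. Moves towards +y of the forceps as they are squeezed, about 19 mm short of the middle when free.
- mark (a point): Underside centre of the rider, 19 mm above the forceps' underside. It starts anywhere from 6 mm on the -y side to 6 mm on the +y side of the forceps' x axis. The gap is right when, along the forceps' y, the index is level with this point.
- tip_fixed (a point): End of the fixed arm (+y side), 192 mm from the bow, half-way up the blade.
- tip_moving (a point): End of the moving arm (-y side), 192 mm from the bow, half-way up the blade; 48 mm from the other tip when free.
- dish: Small steel dish, 46 mm across, 12 mm high, loose on the middle of the plate. Origin under its centre. Leave alone.
- bottle: Amber glass bottle, 72 mm across, 170 mm high, standing at the far side. Leave alone.
- vial: Small capped glass vial, 26 mm across, 50 mm high. Leave alone.
- beaker: Small glass beaker, 48 mm across, 60 mm high. Leave alone.
- rider: The rider: brass block 7 mm wide, 6 mm high, clamped on the gauge bar, with a pointer fin 1.8 mm wide and 11 mm long towards the tips. The bar, 5 mm wide, 58 mm long, crosses over both arms 55 mm ahead of the forceps' origin, 16 to 19 mm above their underside. Origin as the mark. Not to be touched.
There are look-alikes about, which are no part of the job. There is more than one size of the forceps; the job needs the middle-sized.

How it is judged:
On the way, in this order (a step that is already met when the one before it is completed fails the run):
1. the knob is at its anticlockwise stop (value of joint knob below 0.08 rad), for 0.2 s.
2. then the forceps are lifted clear of the rest, carried by the fingers alone (height (world z) of forceps above 0.075 m and contact force between forceps and the fingers above 2 N and contact force between forceps and rest below 0.1 N and contact force between forceps and hotplate below 0.1 N and contact force between forceps and dish below 0.1 N and contact force between forceps and bottle below 0.1 N and contact force between forceps and vial below 0.1 N and contact force between forceps and beaker below 0.1 N), for 0.2 s.
At the end, for the whole second after the job is handed in: Knob within 0.08 rad of its stop; forceps held still by the fingers alone, level within 0.35 rad, both tips 15 to 100 mm above the plate and within 50 mm of its centre seen from above; moving arm within 2.5 mm of the pointer; all kept for the last second (value of joint knob below 0.08 rad and y of index in the frame of mark between -0.0025 and 0.0025 m and contact force between forceps and the fingers above 2 N and contact force between forceps and rest below 0.1 N and contact force between forceps and hotplate below 0.1 N and contact force between forceps and dish below 0.1 N and contact force between forceps and bottle below 0.1 N and contact force between forceps and vial below 0.1 N and contact force between forceps and beaker below 0.1 N and height (world z) of tip_fixed between 0.093 and 0.178 m and height (world z) of tip_moving between 0.093 and 0.178 m and horizontal distance between each of tip_fixed, tip_moving and plate_top below 0.05 m and angle between forceps's own z axis and vertical below 0.35 rad and linear speed of forceps below 0.03 m/s); the arm keeps its last pose, push and grip.
It fails at once if the rider is touched or shoved (contact force between rider and the fingers above 1 N or contact force between rider and the arm above 1 N).
It fails at once if the dish is moved more than 15 mm or a piece of glassware more than 25 mm (distance of dish from where it was at the start of the episode above 0.015 m or distance of any of bottle, vial, beaker from where it was at the start of the episode above 0.025 m).
It also fails if it takes over 54 s, if anything falls off the work surface, if the arm or the gripper's body presses on something with over 40 N, if the wrist force passes 120 N, or if a joint passes its speed limit or range.

## Working session

There is one attempt and no reset: what is moved stays moved. The work goes in short steps, Python scripts to look and compute and a tool call to move; the robot and the scene stay as the last step left them, time stands still between calls to the robot, and variables do not carry over. Pictures are saved under pics/ and viewed, at most 10 in all, crops included, and the job is handed in when it is done.

Besides the shell and the picture viewer there is one more tool, called after "Request:" as name([rows], argument=value, ...), one row to a line, values as JSON. arm_command: Moves the arm, as the interface text tells. Its arguments: {"type":"object","properties":{"targets":{"type":"array"},"newtons":{"type":"number"}},"required":["targets"]}

```bash
mkdir -p pics
cat > h.py <<'E'
from workcell import *
import numpy as np, cv2
from scipy.spatial.transform import Rotation as R
def rot(c):
    w,x,y,z=c["orientation"]; return R.from_quat([x,y,z,w])
def ray(c,px):
    K=np.array(c["camera_matrix"]); a=(px[0]-K[0,2])/K[0,0]; b=(px[1]-K[1,2])/K[1,1]
    if c.get("name")=="wrist":
        r=np.hypot(a,b); s=np.sin(r)/r if r>1e-9 else 1; v=np.array([a*s,-b*s,-np.cos(r)])
    else: v=np.array([a,-b,-1.])
    return rot(c).apply(v)
def at_z(c,px,z):
    o=np.array(c["origin"]); d=ray(c,px); return o+d*(z-o[2])/d[2]
def proj(c,P):
    K=np.array(c["camera_matrix"]); v=rot(c).inv().apply(np.array(P)-c["origin"]); a,b,d=v[0],-v[1],-v[2]
    if c.get("name")=="wrist":
        q=np.hypot(a,b); r=np.arctan2(q,d); a,b=a/q*r,b/q*r
    else: a,b=a/d,b/d
    return np.array([K[0,0]*a+K[0,2],K[1,1]*b+K[1,2]])
def shot(n,f=None):
    c=camera(n); c["name"]=n
    if f: cv2.imwrite("pics/"+f,cv2.cvtColor(c["image"],cv2.COLOR_RGB2BGR))
    return c
E
python3 - <<'E'
from h import *
Z=dict(plate_top=.078,knob_grip=.091,hotplate=0,forceps=.032,pad_fixed=.04,pad_moving=.04,index=.046,mark=.051,tip_fixed=.039,tip_moving=.039,dish=.078,bottle=0,vial=0,beaker=0,rest=0)
ims=[]
for n in("top","scene"):
    c=shot(n); ims.append(c["image"]); print(n,np.round(c["origin"],3))
    for k,z in Z.items():
        for d in mark_of(k,c)[:4]:
            if d["p"]>.2: print(k,round(d["p"],2),np.round(d["at"],1),np.round(at_z(c,d["at"],z),3))
cv2.imwrite("pics/a.png",cv2.cvtColor(ims[0],cv2.COLOR_RGB2BGR));cv2.imwrite("pics/b.png",cv2.cvtColor(ims[1],cv2.COLOR_RGB2BGR))
print(read_state())
E
```

```text
top [0.363 0.048 1.065]
plate_top 0.57 [332.8 171. ] [ 0.626 -0.165  0.078]
knob_grip 0.66 [347.3 225.7] [ 0.482 -0.19   0.091]
hotplate 0.57 [333.  193.9] [ 0.582 -0.179  0.   ]
forceps 0.8 [159.3 307.5] [0.291 0.283 0.032]
forceps 0.7 [188.1 193.4] [0.583 0.215 0.032]
forceps 0.63 [135.5 172.9] [0.642 0.358 0.032]
pad_fixed 0.92 [166.  309.8] [0.285 0.264 0.04 ]
pad_fixed 0.8 [175. 198.] [0.57  0.248 0.04 ]
pad_fixed 0.64 [134.8 173.1] [0.639 0.357 0.04 ]
pad_moving 0.75 [335.4 168.9] [ 0.642 -0.181  0.04 ]
pad_moving 0.68 [145.7 309.6] [0.287 0.315 0.04 ]
pad_moving 0.56 [190.4 199.9] [0.564 0.207 0.04 ]
pad_moving 0.43 [132.6 177.5] [0.627 0.362 0.04 ]
index 0.89 [145.8 340.1] [0.215 0.31  0.046]
index 0.54 [195.5 176. ] [0.627 0.194 0.046]
index 0.54 [147.  177.2] [0.626 0.322 0.046]
mark 0.61 [156.2 339.4] [0.217 0.284 0.051]
tip_fixed 0.71 [156.9 173.7] [0.637 0.298 0.039]
tip_fixed 0.62 [173.1 363. ] [0.16  0.244 0.039]
tip_fixed 0.6 [183.  161.4] [0.67  0.229 0.039]
tip_moving 0.59 [262.4 121.5] [0.781 0.013 0.039]
tip_moving 0.55 [147.  367.6] [0.151 0.307 0.039]
dish 0.61 
[... 1916 characters left out ...]
.6, 'joint_positions': array([-1.34407852e+00,  3.58783434e-01,  1.51038462e+00, -1.74989313e-05,
        1.27249176e+00, -1.15073858e-01]), 'dq': array([-0.00015097, -0.00184246,  0.00185235,  0.00046473, -0.0009071 ,
       -0.00065113]), 'tau': array([ 1.77169313e-03, -5.15319407e+01, -2.71121424e+01,  6.78619766e-02,
        2.44401349e-02,  1.95308218e-06]), 'position': array([ 0.20110145, -0.56527194,  0.18633851]), 'tool_rot': array([-3.30632977e-05,  9.85432374e-01,  1.70067735e-01, -1.02235942e-05]), 'ft_force': array([-0.24068989, -0.29970827,  0.06289958]), 'wrist_torque': array([ 2.78136925e-05,  2.70258735e-02, -1.92139661e-04]), 'grasp_force': 0.0, 'width': 0.08798535787320137}
```

View pics/a.png

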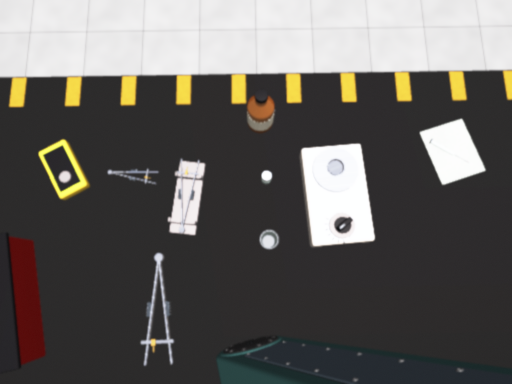

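View pics/b.png

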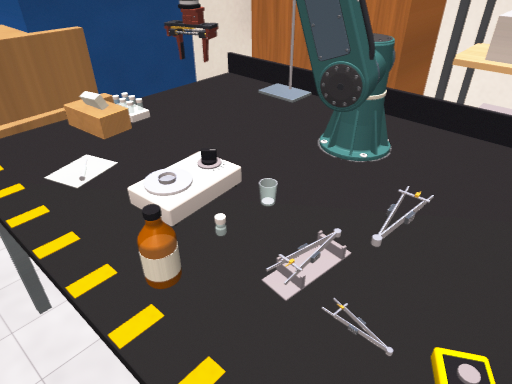

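The top view shows the middle-sized forceps on the pale rest (about 187,195). The hotplate is at (337,195), with its knob at (345,225). The smaller and larger forceps lie loose on the bench. I'll move above the knob next.

Request:
arm_command([
  [[0.03,0.045,0.03,0,1],[0.06,0.09,0.06,0,1],[0.09,0.135,0.06,0,1],[0.12,0.18,0.06,0,1],[0.15,0.225,0.06,0,1],[0.18,0.27,0.06,0,1],[0.21,0.315,0.06,0,1],[0.25,0.36,0.06,0,1],[0.27,0.375,0.06,0,1],[0.284,0.375,0.06,0,1],[0.284,0.375,0.06,0,1]],
], newtons=20)

```text
t: 2.98
position: [0.4857, -0.191, 0.2462]
tool_rot: [0.0, 0.985, 0.17, -0.0]
ft_force: [-0.4, 0.2, -0.3]
width: 0.088
grasp_force: 0.0
```

Run:
```python
from h import *
c=shot("wrist","w1.png"); print(np.round(c["origin"],3),np.round(c["orientation"],3),c["camera_matrix"])
for k,z in dict(knob_grip=.091,plate_top=.078,dish=.078,hotplate=0).items():
    for d in mark_of(k,c)[:3]: print(k,round(d["p"],2),np.round(d["at"],1),np.round(at_z(c,d["at"],z),4))
print(read_state()["position"],read_state()["joint_positions"])
cv2.imwrite("pics/w1.png",cv2.cvtColor(cv2.resize(c["image"],(800,600)),cv2.COLOR_RGB2BGR))
```

```text
[ 0.548 -0.169  0.445] [ 0.811 -0.1    0.071 -0.572] [[297.31863964   0.         256.66233675]
 [  0.         297.31863964 191.05028954]
 [  0.           0.           1.        ]]
knob_grip 0.97 [251.4 171. ] [ 0.4852 -0.1849  0.091 ]
plate_top 0.75 [282.3  55.7] [ 0.632  -0.1728  0.078 ]
dish 0.94 [281.6  55. ] [ 0.6325 -0.1717  0.078 ]
dish 0.3 [35.3 36. ] [0.5769 0.1973 0.078 ]
hotplate 0.68 [267.2  98.4] [ 0.5804 -0.1744  0.    ]
[ 0.48431714 -0.19101366  0.24628454] [-5.08324745e-01  1.92142599e-01  1.59440805e+00 -9.29679549e-05
  1.35545924e+00  7.22251104e-01]
```

View pics/w1.png

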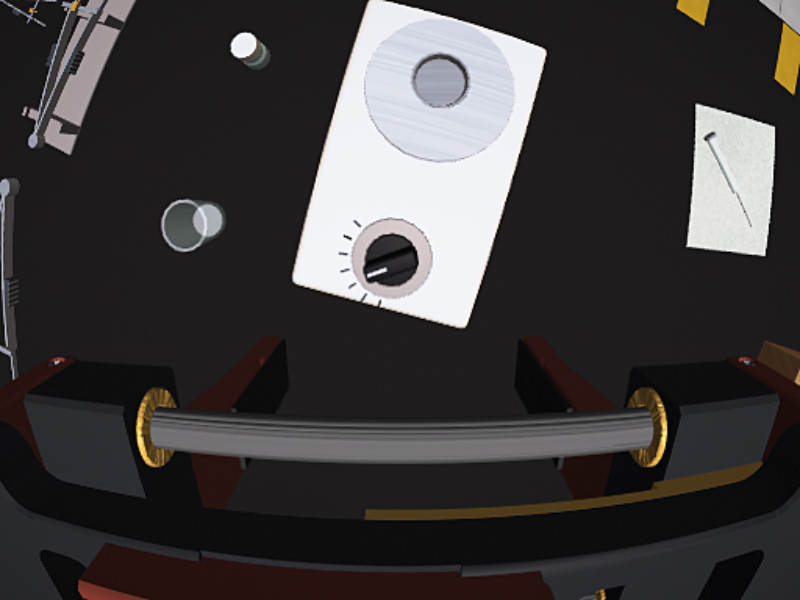

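The wrist view shows the knob at about (391,259) in the 800-wide picture, with its white line towards (365,274) on the left. I'll measure the bar angle from the line.

Run:
```python
from h import *
c=shot("wrist"); g=c["image"].min(2)
m=np.zeros_like(g); m[160:185,230:250]=(g[160:185,230:250]>130)
n,l,s,ce=cv2.connectedComponentsWithStats(m)
for i in range(1,n): print(s[i],ce[i])
i=1+np.argmax([s[j][4] if 3<s[j][4]<90 and s[j][0]>230 and s[j][0]+s[j][2]<250 else 0 for j in range(1,n)])
ys,xs=np.where(l==i); P=np.array([at_z(c,(x,y),.098)[:2] for x,y in zip(xs,ys)])
print(len(P),P.mean(0)); u=np.linalg.svd(P-P.mean(0))[2][0]; print("line",np.degrees(np.arctan2(u[1],u[0])))
# hotplate edges
b=(g>190).astype(np.uint8); cs=max(cv2.findContours(b,0,1)[0],key=cv2.contourArea)[:,0]
Q=np.array([at_z(c,p,.06)[:2] for p in cs if p[0]>2 and p[1]>2 and p[1]<215],np.float32)
h=cv2.convexHull(Q); print(cv2.minAreaRect(h)); print(cv2.approxPolyDP(h,.012,True)[:,0])
x=R.from_quat(np.roll(read_state()["tool_rot"],-1)).as_matrix(); print(x)
```

```text
[230 160  20  25 166] [235.38554217 176.37951807]
[235 170  13   6  33] [241.33333333 172.81818182]
33 [ 0.47897771 -0.17392447]
line 129.14376296265016
((0.5716630220413208, -0.17624595761299133), (0.2560617923736572, 0.1568756401538849), 4.080596923828125)
[[ 0.6849448  -0.09045479]
 [ 0.44123623 -0.10850743]
 [ 0.4520944  -0.26106626]
 [ 0.70383763 -0.24276699]]
[[ 9.42628482e-01  3.33843465e-01 -2.91767658e-04]
 [ 3.33843496e-01 -9.42628514e-01  6.66472306e-05]
 [-2.52778772e-04 -1.60228313e-04 -9.99999955e-01]]
```

Request:
arm_command([
  [[0,0.006,0,-10.5,1],[0.001,0.006,-0.02,-21,1],[0.001,0.006,-0.04,-31.5,1],[0.001,0.006,-0.06,-42,1],[0.001,0.006,-0.08,-52.5,1],[0.001,0.006,-0.1,-63,1],[0.001,0.006,-0.11,-70.5,1],[0.001,0.006,-0.14,-70.5,1],[0.001,0.006,-0.166,-70.5,1],[0.001,0.006,-0.166,-70.5,-1],[0.001,0.006,-0.166,-70.5,-1],[0.001,0.006,-0.166,-70.5,-1]],
], newtons=20)

```text
t: 4.78
position: [0.487, -0.1849, 0.0816]
tool_rot: [0.0, 0.903, -0.43, 0.001]
ft_force: [0.4, 0.9, 0.8]
width: 0.061
grasp_force: 0.0
```

Request:
arm_command([
  [[0,0,0,0,-1],[0,0,0,0,-1],[0,0,0,0,-1],[0,0,0,0,-1]],
])

```text
t: 5.28
position: [0.4861, -0.1842, 0.0803]
tool_rot: [-0.0, 0.903, -0.43, 0.0]
ft_force: [-0.3, 0.3, -0.3]
width: 0.0212
grasp_force: 0.0
```

Request:
arm_command([
  [[0,0,0,0,-1],[0,0,0,0,-1],[0,0,0,10,-1],[0,0,0,20,-1],[0,0,0,30,-1],[0,0,0,40,-1],[0,0,0,47,-1],[0,0,0,52,-1],[0,0,0,55,-1],[0,0,0,55,-1]],
])

```text
t: 6.52
position: [0.4861, -0.1842, 0.0803]
tool_rot: [-0.0, 0.999, 0.035, -0.0]
ft_force: [-0.5, -0.1, 0.4]
width: 0.0008
grasp_force: 0.0
```

Run:
```python
from h import *
s=read_state(); print({k:np.round(s[k],3) for k in("t","position","tool_rot","wrist_torque","ft_force","width","grasp_force")})
x=R.from_quat(np.roll(s["tool_rot"],-1)).as_matrix()[:,1];print(np.degrees(np.arctan2(x[1],x[0])))
```

```text
{'t': np.float64(6.525), 'position': array([ 0.486, -0.184,  0.08 ]), 'tool_rot': array([-0.   ,  0.999,  0.035, -0.   ]), 'wrist_torque': array([-0.019,  0.03 , -0.   ]), 'ft_force': array([-0.537, -0.088,  0.443]), 'width': np.float64(0.001), 'grasp_force': np.float64(0.0)}
-85.94446909969498
```

Run:
```python
from h import *
c=shot("wrist"); im=cv2.resize(c["image"],(1024,768))[200:500,300:800]
s=shot("scene"); i2=cv2.resize(s["image"][110:210,140:270],None,fx=3,fy=3)
o=np.zeros((600,500,3),np.uint8); o[:300]=im; o[300:600,:390]=i2
cv2.imwrite("pics/k.png",cv2.cvtColor(o,cv2.COLOR_RGB2BGR))
for x in(c,s):print([ (round(d["p"],2),np.round(at_z(x,d["at"],.091),3)) for d in mark_of("knob_grip",x)])
```

```text
[(0.75, array([ 0.485, -0.182,  0.091]))]
[(0.7, array([ 0.481, -0.193,  0.091]))]
```

View pics/k.png

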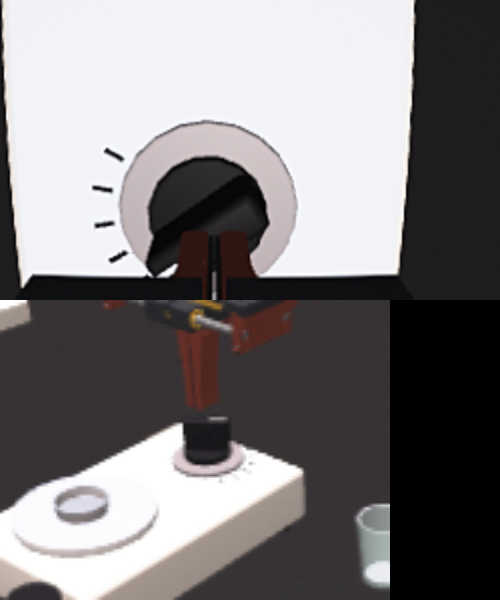

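The fingers appear above or behind the knob at (208,430) in the crop, with a gap. I'll check the projected TCP against where the fingers show.

Run:
```python
from h import *
st=read_state(); print(st["position"],st["t"],st["joint_positions"])
c=shot("wrist"); s=shot("scene"); t=shot("top"); p=st["position"]
f=lambda q:((q-[140,110])*3+[0,300])
for z in(0,.02,.04): print("scene crop",f(proj(s,p+[0,0,z])),"wrist crop",proj(c,p+[0,0,z])*2-[300,200])
print("knob axis top .098 scene crop",f(proj(s,[.486,-.184,.098])),f(proj(s,[.486,-.184,.074])))
print("wrist knob",proj(c,[.486,-.184,.098])*2-[300,200]); print(np.round(c["origin"],3))
i2=cv2.resize(t["image"][200:250,310:380],None,fx=5,fy=5); cv2.imwrite("pics/k2.png",cv2.cvtColor(np.vstack([i2,cv2.resize(s["image"][60:210,140:257],(350,450))]),cv2.COLOR_RGB2BGR))
```

```text
[ 0.48610738 -0.18426315  0.08031231] 6.725 [-4.95327862e-01  3.70931662e-01  1.80207848e+00  1.14835857e-04
  9.68609500e-01  1.00487550e+00]
scene crop [205.84778979 437.832514  ] wrist crop [211.76515646 225.74389917]
scene crop [204.26849461 418.20440236] wrist crop [211.58208398 245.36445152]
scene crop [202.65463881 398.14675745] wrist crop [211.36022659 269.26308672]
knob axis top .098 scene crop [204.73653408 420.54393683] [206.61945808 443.99020336]
wrist knob [210.77174678 243.1569378 ]
[ 0.552 -0.18   0.279]
```

View pics/k2.png

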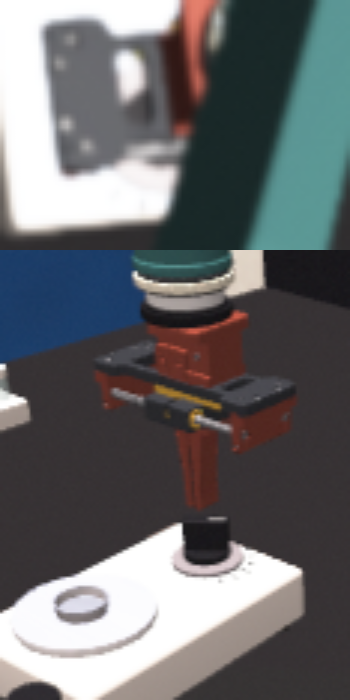

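Run:
```python
from h import *
s=shot("scene"); 
for z in(.15,.186,.21,.23): print(z,proj(s,[.201,-.565,z]))
g=cv2.resize(cv2.imread("pics/b.png")[0:90,150:260],None,fx=5,fy=5)
cv2.imwrite("pics/k3.png",np.vstack([g]))
```

```text
0.15 [196.01312654  79.78685156]
0.186 [195.12246034  69.88769435]
0.21 [194.51414923  63.1267245 ]
0.23 [193.99804939  57.39062105]
```

View pics/k3.png

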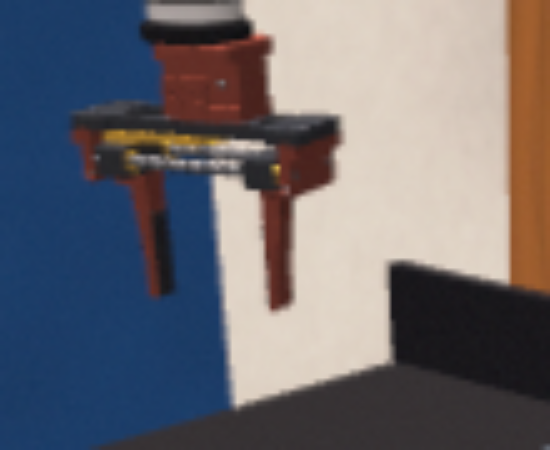

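The fingertips show about 30 mm above the reported TCP, both at the start (182,59 and 206,62 in the full frame, where 195,70 was predicted) and now. The fingers closed above the knob, so I'll open, turn back, go lower and grip again.

Request:
arm_command([
  [[0,0,0.01,-10,1],[0,0,0.01,-20,1],[0,0,0.01,-30,1],[0,0,0.01,-40,1],[0,0,0.01,-50,1],[0,0,0.01,-55,1],[0,0,0,-55,0.2],[0,0,-0.01,-55,-0.2],[0,0,-0.02,-55,-0.2],[0,0,-0.025,-55,-1],[0,0,-0.025,-55,-1],[0,0,-0.025,-55,-1]],
])

```text
t: 8.43
position: [0.4878, -0.1824, 0.0548]
tool_rot: [-0.002, 0.903, -0.431, 0.001]
ft_force: [7.9, 7.6, -10.9]
width: 0.0138
grasp_force: 20.0
```

Request:
arm_command([
  [[0,0,0,0,-1],[0,0,0,0,-1],[0,0,0,0,-1]],
])

```text
t: 8.8
position: [0.4878, -0.1823, 0.0548]
tool_rot: [-0.002, 0.903, -0.43, 0.001]
ft_force: [7.4, 7.7, -10.8]
width: 0.0139
grasp_force: 20.0
```

Request:
arm_command([
  [[0.001,0.001,0.001,8,-1],[0.002,0.002,0.001,16,-1],[0.002,0.002,0.001,24,-1],[0.002,0.002,0.001,32,-1],[0.002,0.002,0.001,40,-1],[0.002,0.002,0.001,46,-1],[0.002,0.002,0.001,51,-1],[0.002,0.002,0.001,55,-1],[0.002,0.002,0.001,57,-1],[0.002,0.002,0.001,57,-1]],
])

```text
t: 10.05
position: [0.4879, -0.1816, 0.055]
tool_rot: [-0.001, 0.999, 0.053, -0.0]
ft_force: [5.9, 0.1, -22.9]
width: 0.014
grasp_force: 20.2
```

Run:
```python
from h import *
s=read_state(); print({k:np.round(s[k],3) for k in("t","position","tool_rot","wrist_torque","ft_force","width","grasp_force")})
x=R.from_quat(np.roll(s["tool_rot"],-1)).as_matrix()[:,1];print(np.degrees(np.arctan2(x[1],x[0])))
```

```text
{'t': np.float64(10.05), 'position': array([ 0.488, -0.182,  0.055]), 'tool_rot': array([-0.001,  0.999,  0.053, -0.   ]), 'wrist_torque': array([ 0.045, -1.041, -0.35 ]), 'ft_force': array([  5.892,   0.139, -22.936]), 'width': np.float64(0.014), 'grasp_force': np.float64(20.164)}
-83.98004069289568
```

The twist of -0.35 N m shows the knob pressed against its stop. I'll release it and go above the forceps.

Request:
arm_command([
  [[0,0,0,-2,-0.2],[0,0,0,-2,0.2],[0,0,0,-2,0.2],[0,0,0.05,-2,0.2],[0,0,0.11,-2,0.6],[0.01,0.04,0.17,-2,1],[0.02,0.1,0.18,-2,1],[0.025,0.16,0.18,-2,1],[0.03,0.22,0.18,-2,1],[0.035,0.28,0.18,-2,1],[0.04,0.34,0.18,-2,1],[0.042,0.39,0.18,-2,1]],
])

```text
t: 11.55
position: [0.53, 0.21, 0.237]
tool_rot: [-0.0, 0.999, 0.036, 0.001]
ft_force: [0.7, -0.6, 0.3]
width: 0.0879
grasp_force: 0.0
```

Request:
arm_command([
  [[0,0.007,0,0,1],[0,0.007,0,0,1]],
])

```text
t: 11.8
position: [0.5298, 0.2145, 0.2365]
tool_rot: [0.0, 0.999, 0.036, -0.0]
ft_force: [0.1, 0.0, -0.5]
width: 0.0877
grasp_force: 0.0
```

Run:
```python
from h import *
s=read_state(); print(s["t"],s["position"],s["tool_rot"])
Z=dict(forceps=.032,pad_fixed=.039,pad_moving=.039,index=.046,mark=.051,tip_fixed=.039,tip_moving=.039,rest=0)
c=shot("wrist"); print(c["origin"])
for k,z in Z.items():
    for d in mark_of(k,c)[:3]: print(k,round(d["p"],2),np.round(d["at"],1),np.round(at_z(c,d["at"],z),4))
cv2.imwrite("pics/w2.png",cv2.cvtColor(cv2.resize(c["image"],(800,600),interpolation=2),cv2.COLOR_RGB2BGR))
t=shot("top")
print("knob",[(d["p"],at_z(t,d["at"],.091)) for d in mark_of("knob_grip",t)])
```

```text
11.8 [0.52984287 0.21450208 0.23645551] [ 3.11304011e-04  9.99343748e-01  3.62212255e-02 -7.98669232e-07]
[0.59568604 0.21871764 0.43542515]
forceps 0.74 [252.9 129.2] [0.5798 0.2225 0.032 ]
forceps 0.59 [160.9  83.6] [0.6378 0.3544 0.032 ]
forceps 0.57 [203.6 297.4] [0.3094 0.285  0.032 ]
pad_fixed 0.91 [239.1 129.5] [0.5784 0.2407 0.039 ]
pad_fixed 0.68 [219.7 300. ] [0.3122 0.2577 0.039 ]
pad_fixed 0.56 [159.2  73.2] [0.6517 0.3556 0.039 ]
pad_moving 0.64 [153.5  88.5] [0.6303 0.3624 0.039 ]
pad_moving 0.55 [266.4 130.9] [0.5791 0.2045 0.039 ]
pad_moving 0.52 [395.6 111.2] [0.6268 0.0231 0.039 ]
index 0.95 [275.9  89.4] [0.6348 0.1965 0.046 ]
index 0.85 [189.3 336.9] [0.2289 0.3097 0.046 ]
index 0.56 [181.   92.3] [0.6247 0.3207 0.046 ]
mark 0.52 [259.6  86.1] [0.6369 0.2178 0.051 ]
mark 0.38 [174.6  88.6] [0.6291 0.3284 0.051 ]
tip_fixed 0.9 [248.8  57.4] [0.6763 0.2347 0.039 ]
tip_fixed 0.61 [201.3  80.3] [0.6422 0.2956 0.039 ]
tip_fixed 0.49 [505.4 130.1] [ 0.636  -0.2121  0.039 ]
tip_moving 0.81 [285.   62.1] [0.6737 0.1867 0.039 ]
tip_moving 0.54 [196.3  99. ] [0.6166 0.3007 0.039 ]
tip_moving 0.27 [476.5 154.7] [ 0.5834 -0.1448  0.039 ]
rest 0.65 [254.4 128.1] [0.5803 0.2208 0.    ]
rest 0.5 [285.2  63.9] [0.6787 0.1831 0.    ]
knob [(0.7, array([ 0.48188095, -0.19613994,  0.091     ]))]
```

View pics/w2.png

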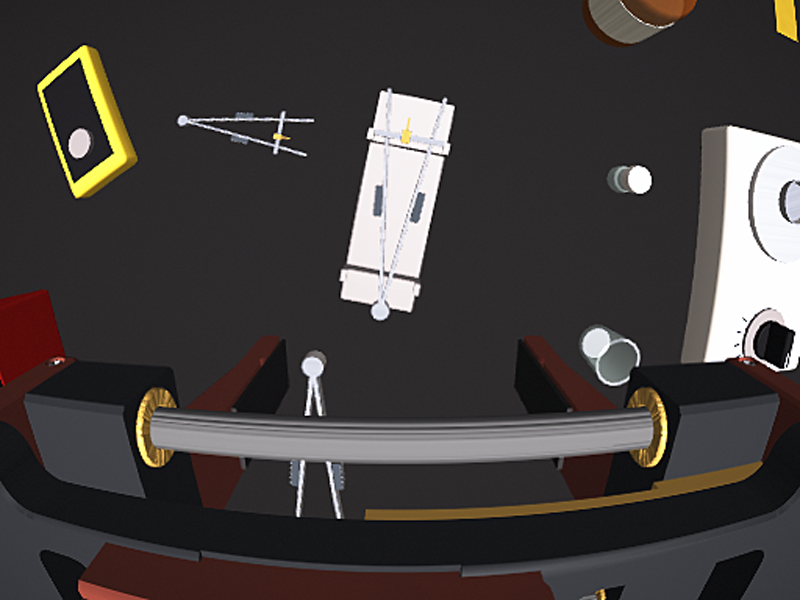

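The wrist view shows the rest with the middle forceps: bow at (380,310), pads at (379,200) and (418,207), fixed tip at (389,92), moving tip at (445,100), rider at (406,130). I'll get the axis and the rider offset from these.

```bash
cat > ax.py <<'E'
from h import *
def ax(dx=0,dy=0):
    c=shot("wrist"); g={}
    for k,z in dict(pad_fixed=.039,pad_moving=.039,index=.046,mark=.051,tip_fixed=.039,tip_moving=.039).items():
        for d in mark_of(k,c):
            P=at_z(c,d["at"],z)
            if abs(P[1]-.215)<.05 and .5<P[0]<.72: g[k]=P[:2]; print(k,round(d["p"],2),np.round(d["at"],1),np.round(P,4)); break
    return c,g
E
python3 - <<'E'
from ax import *
c,g=ax()
im=cv2.cvtColor(c["image"],cv2.COLOR_RGB2GRAY)
crop=c["image"][50:215,205:305]; cv2.imwrite("pics/w3.png",cv2.cvtColor(cv2.resize(crop,None,fx=3.6,fy=3.6,interpolation=cv2.INTER_CUBIC),cv2.COLOR_RGB2BGR))
bow=at_z(c,(243.2,198.6),.046)[:2]; t=(g["tip_fixed"]+g["tip_moving"])/2; p=(g["pad_fixed"]+g["pad_moving"])/2
for a,b in((bow,t),(bow,p),(p,t)): v=b-a; print(np.degrees(np.arctan2(v[1],v[0])),np.hypot(*v))
E
```

```text
pad_moving 0.6 [270.7 135.4] [0.5738 0.1983 0.039 ]
index 0.78 [276.7  91.2] [0.6327 0.1951 0.046 ]
mark 0.43 [257.9  87.9] [0.6347 0.2196 0.051 ]
tip_fixed 0.76 [249.  57.] [0.6772 0.2343 0.039 ]
tip_moving 0.73 [282.6  61.8] [0.6741 0.1897 0.039 ]Traceback (most recent call last):
  File "<stdin>", line 5, in <module>
KeyError: 'pad_fixed'
```

View pics/w3.png

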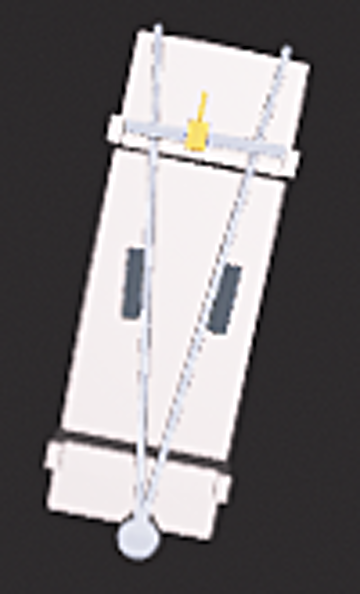

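The crop shows bow (138,538), tips (158,28) and (287,50), blades under the bar at (153,130) and (257,145), rider (198,134), pads (133,284) and (225,299).

Run:
```python
from h import *
c=shot("wrist")
f=lambda u,v,z: at_z(c,(205+(u+.5)/3.6-.5,50+(v+.5)/3.6-.5),z)[:2]
bow=f(138,538,.046); tf=f(158,28,.046); tm=f(287,50,.046); bf=f(153,130,.046); bm=f(257,145,.046); r=f(198,134,.057); r2=f(205,94,.052); pf=f(133,284,.045); pm=f(225,299,.045)
an=lambda a,b: np.degrees(np.arctan2(*(b-a)[::-1]))
print("bow",bow,"tips",tf,tm,np.hypot(*(tf-tm)),"len",np.hypot(*(tf-bow)))
u1=(tf-bow)/np.hypot(*(tf-bow));u2=(tm-bow)/np.hypot(*(tm-bow)); x=(u1+u2)/np.hypot(*(u1+u2)); y=np.array([-x[1],x[0]])
print("yaw",an(0*x,x),"half angle",np.degrees(np.arccos(u1@u2))/2, "origin",bow+.095*x,"padmid",(pf+pm)/2)
for n,p in dict(bf=bf,bm=bm,rider=r,ptr=r2,pf=pf,pm=pm,tf=tf,tm=tm).items(): print(n,np.round((p-bow)@np.array([x,y]).T*1000,1))
```

```text
bow [0.48557777 0.22986341] tips [0.67505785 0.23509167] [0.67046972 0.18828326] 0.04703273385578722 len 0.18955219485374525
yaw -5.5468905911835105 half angle 7.127433472122189 origin [0.58013293 0.22068067] padmid [0.57884614 0.22076996]
bf [150.3  18.9]
bm [151.2 -18.7]
rider [150.3   2.7]
ptr [165.6   2.7]
pf [93.7 16.9]
pm [ 93.8 -16.9]
tf [188.1  23.5]
tm [188.  -23.5]
```

Request:
arm_command([
  [[0.02,0.003,-0.03,-5,1],[0.05,0.0065,-0.06,-9.6,1],[0.05,0.0065,-0.1,-9.6,1],[0.05,0.0065,-0.14,-9.6,0.6],[0.05,0.0065,-0.18,-9.6,0.6],[0.05,0.0065,-0.21,-9.6,0.6],[0.05,0.0065,-0.23,-9.6,0.6],[0.05,0.0065,-0.244,-9.6,0.6],[0.05,0.0065,-0.244,-9.6,0.1],[0.05,0.0065,-0.244,-9.6,0.1]],
], newtons=30)

```text
t: 14.0
position: [0.5809, 0.2215, -0.0069]
tool_rot: [-0.0, 0.999, -0.048, 0.001]
ft_force: [-0.1, 0.2, -0.4]
width: 0.0537
grasp_force: 0.0
```

Run:
```python
from h import *
s=shot("scene"); w=shot("wrist")
i=cv2.resize(s["image"][170:300,240:370],(520,520)); j=cv2.resize(w["image"][80:384,160:352],(280,443))
o=np.zeros((520,800,3),np.uint8); o[:,:520]=i; o[:443,520:]=j
cv2.imwrite("pics/g.png",cv2.cvtColor(o,cv2.COLOR_RGB2BGR))
st=read_state(); print(st["position"],st["ft_force"],st["width"])
for z in (.02,.03): print((proj(s,st["position"]+[0,0,z])-[240,170])*4)
```

```text
[ 0.58103058  0.22152429 -0.00661584] [0.12721334 0.57004709 0.23450698] 0.04922095908813825
[271.03254063 367.75417839]
[272.47239436 353.54190725]
```

View pics/g.png

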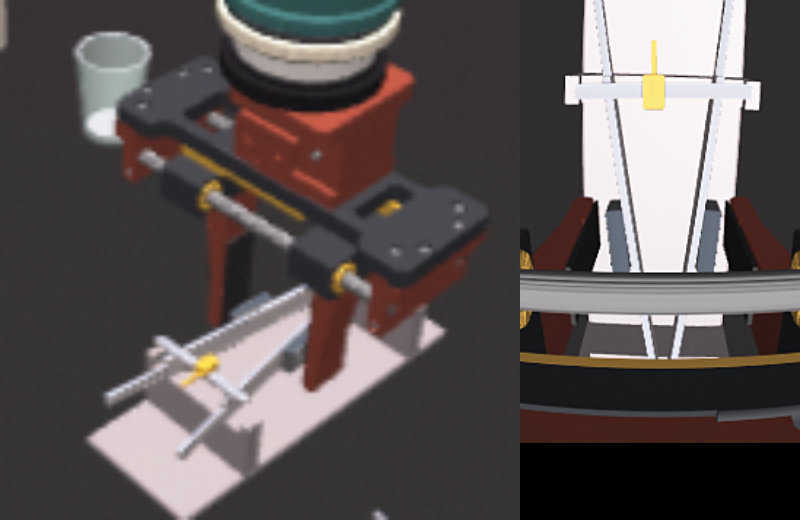

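The fingers straddle the pads cleanly and clear the base. I'll squeeze now.

Request:
arm_command([
  [[0,0,0,0,-0.1],[0,0,0,0,-0.2],[0,0,0,0,-0.3],[0,0,0,0,-0.38],[0,0,0,0,-0.38],[0,0,0,0,-0.38],[0,0,0,0,-0.38],[0,0,0,0,-0.38]],
])

```text
t: 15.1
position: [0.5811, 0.2214, -0.0069]
tool_rot: [-0.0, 0.999, -0.048, 0.001]
ft_force: [0.5, -0.7, 5.4]
width: 0.0273
grasp_force: 11.0
```

Run:
```python
from h import *
c=shot("wrist"); st=read_state(); print(st["t"],st["position"],st["ft_force"],st["width"],st["grasp_force"])
cv2.imwrite("pics/g2.png",cv2.cvtColor(cv2.resize(c["image"][85:285,165:345],(540,600),interpolation=2),cv2.COLOR_RGB2BGR))
```

```text
15.15 [ 0.58107027  0.22138521 -0.00687899] [ 0.06987311 -1.55900692  5.47937441] 0.02746833966767773 11.033229678869247
```

View pics/g2.png

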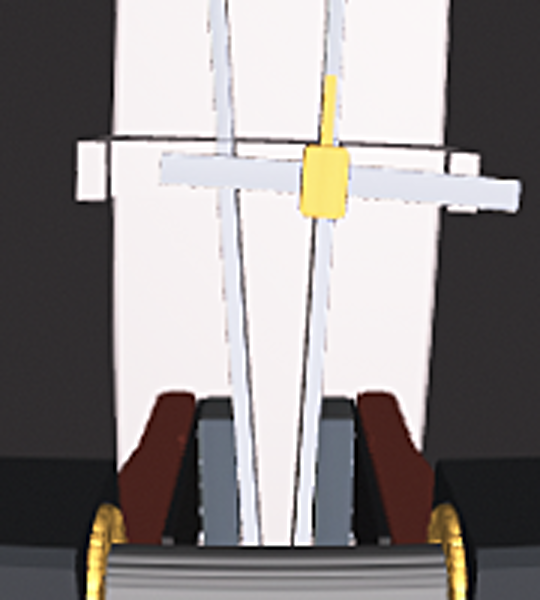

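The pointer tip (329,110) and the moving blade (about 328 under the bar) nearly coincide. I'll lift gently and then check numerically; my 10 pictures are used.

Request:
arm_command([
  [[0,0,0.004,0,-0.38],[0,0,0.012,0,-0.38],[0,0,0.025,0,-0.38],[0,0,0.04,0,-0.38],[0,0,0.06,0,-0.38],[0,0,0.08,0,-0.38],[0,0,0.095,0,-0.38],[0,0,0.1,0,-0.38],[0,0,0.1,0,-0.38],[0,0,0.1,0,-0.38],[0,0,0.1,0,-0.38]],
])

```text
t: 16.52
position: [0.5795, 0.2211, 0.0915]
tool_rot: [0.0, 0.999, -0.048, -0.001]
ft_force: [0.1, 0.2, -0.7]
width: 0.0277
grasp_force: 8.6
```

```bash
cat > m.py <<'E'
from h import *
s=shot("scene"); c=shot("wrist"); st=read_state(); print(st["t"],st["position"],st["ft_force"],st["width"],st["grasp_force"])
q=R.from_quat(np.roll(st["tool_rot"],-1))
h=st["position"][2]+.0069 # lift above rest pose
def loc(p): d=p-st["position"]; a=np.radians(-5.5); return np.round(1000*np.array([d[0]*np.cos(a)+d[1]*np.sin(a),-d[0]*np.sin(a)+d[1]*np.cos(a)]),2)
im=c["image"].astype(int)
hsv=cv2.cvtColor(c["image"],cv2.COLOR_RGB2HSV)
yel=(hsv[...,0]>18)&(hsv[...,0]<35)&(hsv[...,1]>120)&(hsv[...,2]>120)
gry=(hsv[...,1]<60)&(hsv[...,2]>110)
for r in list(range(88,170,4)):
    f=lambda m,z:[ (int(a[0]),int(a[-1]),loc(at_z(c,(a.mean(),r),z+h)).tolist()) for a in np.split(np.where(m[r,220:300])[0]+220,np.where(np.diff(np.where(m[r,220:300])[0])>1)[0]+1) if len(a)]
    print(r,"Y",f(yel,.055),"G",f(gry,.046))
for n,k,z in (("w","tip_fixed",.039),("w","tip_moving",.039),("w","index",.046),("w","mark",.051)):
    print(k,[(round(d["p"],2),np.round(at_z(c,d["at"],z+h),4)) for d in mark_of(k,c)[:1]],[(round(d["p"],2),np.round(at_z(s,d["at"],z+h),4)) for d in mark_of(k,s)[:3]])
E
python3 m.py
```

```text
16.625 [0.57972132 0.22114854 0.09174841] [ 0.2365084   0.75044965 -0.39022765] 0.027782706000029085 8.609199821949005
88 Y [] G [(222, 294, [80.68, -1.38])]
92 Y [] G [(221, 294, [78.7, -1.14])]
96 Y [] G [(221, 294, [76.72, -1.14])]
100 Y [] G [(221, 294, [74.75, -1.13])]
104 Y [] G [(221, 293, [72.78, -0.89])]
108 Y [] G [(221, 293, [70.82, -0.89])]
112 Y [(274, 275, [68.72, -8.85])] G [(221, 272, [68.88, 4.21]), (277, 293, [68.95, -14.5])]
116 Y [(274, 275, [66.88, -8.85])] G [(221, 272, [66.91, 4.22]), (277, 293, [66.98, -14.52])]
120 Y [(273, 275, [65.04, -8.63])] G [(221, 272, [64.95, 4.22]), (276, 293, [65.01, -14.28])]
124 Y [(273, 275, [63.19, -8.64])] G [(221, 270, [62.99, 4.72]), (276, 293, [63.04, -14.3])]
128 Y [(273, 274, [61.34, -8.42])] G [(220, 270, [61.02, 4.97]), (276, 298, [61.09, -15.54])]
132 Y [(274, 274, [59.5, -8.66])] G [(220, 270, [59.06, 4.98]), (276, 298, [59.12, -15.56])]
136 Y [(267, 267, [57.64, -5.45]), (272, 273, [57.65, -7.98]), (279, 280, [57.67, -11.2])] G [(220, 242, [57.15, 11.87]), (244, 265, [57.07, 0.35]), (281, 298, [57.16, -16.82])]
140 Y 
[... 844 characters left out ...]
54])]
168 Y [] G [(220, 291, [41.14, -0.11])]
tip_fixed [(0.82, array([0.6735, 0.2237, 0.1376]))] [(0.78, array([0.7514, 0.3577, 0.1376])), (0.72, array([0.372 , 0.3181, 0.1376])), (0.62, array([0.681 , 0.2234, 0.1376]))]
tip_moving [(0.89, array([0.6726, 0.1999, 0.1376]))] [(0.78, array([0.7317, 0.3579, 0.1376])), (0.74, array([0.3722, 0.3692, 0.1376])), (0.51, array([0.6827, 0.2082, 0.1376]))]
index [(0.71, array([0.6345, 0.2755, 0.1446]))] [(0.79, array([0.7305, 0.3801, 0.1446])), (0.75, array([0.4167, 0.3677, 0.1446])), (0.51, array([0.6363, 0.2146, 0.1446]))]
mark [(0.92, array([0.6321, 0.208 , 0.1496]))] [(0.46, array([0.411 , 0.3473, 0.1496])), (0.42, array([0.6339, 0.2059, 0.1496]))]
```

Request:
arm_command([
  [[0,-0.01,0,0,-0.385],[0,-0.03,0.005,0,-0.385],[0,-0.06,0.005,0,-0.385],[0,-0.09,0.005,0,-0.385],[0,-0.11,0.005,0,-0.385],[0,-0.12,0.005,0,-0.385],[0,-0.12,0.005,0,-0.385],[0,-0.12,0.005,0,-0.385],[0,-0.12,0.005,0,-0.385]],
])

```text
t: 18.15
position: [0.5801, 0.102, 0.0973]
tool_rot: [-0.0, 0.999, -0.048, 0.0]
ft_force: [0.4, 0.2, -1.7]
width: 0.0271
grasp_force: 8.9
```

```bash
python3 m.py
```

```text
18.25 [0.58004835 0.10191591 0.0972734 ] [-0.27243646 -0.394231   -2.30872457] 0.02727965070757529 8.891451805830002
88 Y [] G [(235, 240, [80.79, 8.72]), (273, 278, [80.78, -9.69])]
92 Y [] G [(235, 240, [78.8, 8.73]), (273, 278, [78.8, -9.69])]
96 Y [] G [(235, 240, [76.82, 8.73]), (273, 278, [76.82, -9.69])]
100 Y [] G [(236, 241, [74.84, 8.25]), (273, 278, [74.84, -9.7])]
104 Y [] G [(236, 241, [72.87, 8.26]), (272, 278, [72.86, -9.46])]
108 Y [] G [(236, 241, [70.9, 8.26]), (273, 277, [70.89, -9.47])]
112 Y [(274, 277, [68.75, -9.16])] G [(236, 241, [68.93, 8.27]), (272, 273, [68.91, -8.26])]
116 Y [(274, 276, [66.9, -8.94])] G [(236, 242, [66.96, 8.04]), (272, 272, [66.94, -8.02])]
120 Y [(273, 276, [65.05, -8.72])] G [(236, 242, [64.99, 8.05]), (272, 272, [64.98, -8.03])]
124 Y [(273, 276, [63.21, -8.73])] G [(237, 242, [63.02, 7.81]), (272, 272, [63.01, -8.04])]
128 Y [(273, 275, [61.36, -8.51])] G [(237, 242, [61.05, 7.83]), (271, 271, [61.04, -7.56])]
132 Y [(272, 275, [59.51, -8.29])] G [(237, 242, [59.08, 7.84]), (271, 271, [59.07, -7.57]), (276, 276, [59.09, -10.02])]
13
[... 638 characters left out ...]
 274, [43.16, -7.93])]
168 Y [] G [(239, 245, [41.14, 6.76]), (269, 274, [41.14, -7.94])]
tip_fixed [(0.95, array([0.647 , 0.2044, 0.1432]))] [(0.97, array([0.7561, 0.3604, 0.1432])), (0.86, array([0.6809, 0.0978, 0.1432])), (0.66, array([0.3865, 0.3177, 0.1432]))]
tip_moving [(0.8, array([0.6309, 0.2068, 0.1432]))] [(0.75, array([0.3843, 0.3775, 0.1432])), (0.4, array([0.6332, 0.0912, 0.1432]))]
index [(0.75, array([0.6365, 0.2179, 0.1502]))] [(0.75, array([0.4251, 0.3661, 0.1502])), (0.71, array([0.6368, 0.0978, 0.1502])), (0.66, array([0.7313, 0.3833, 0.1502]))]
mark [(0.73, array([0.6335, 0.0874, 0.1552]))] [(0.61, array([0.4226, 0.3543, 0.1552])), (0.4, array([0.6334, 0.0917, 0.1552]))]
```

Request:
arm_command([
  [[-0.003,-0.01,0,0,-0.393],[-0.008,-0.035,0,0,-0.393],[-0.015,-0.07,0,0,-0.393],[-0.022,-0.11,0,0,-0.393],[-0.028,-0.15,0,0,-0.393],[-0.034,-0.19,0,0,-0.393],[-0.039,-0.225,0,0,-0.393],[-0.042,-0.25,0,0,-0.393],[-0.043,-0.26,0,0,-0.393],[-0.043,-0.265,0,0,-0.393],[-0.043,-0.265,0,0,-0.393],[-0.043,-0.265,0,0,-0.393]],
])

```text
t: 20.15
position: [0.5371, -0.1629, 0.0973]
tool_rot: [-0.0, 0.999, -0.048, -0.0]
ft_force: [-0.2, 0.0, -1.2]
width: 0.0266
grasp_force: 9.3
```

Request:
arm_command([
  [[0,0,0,0,-0.393],[0,0,0,0,-0.393],[0,0,0,0,-0.393],[0,0,0,0,-0.393]],
])

```text
t: 20.65
position: [0.5371, -0.1637, 0.0973]
tool_rot: [-0.0, 0.999, -0.048, 0.0]
ft_force: [-0.1, 0.1, -0.9]
width: 0.0264
grasp_force: 9.3
```

```bash
python3 m.py | grep -E "^(1[0-9]|2[0-9])\.|^(88|104|116|128|136|144|152|160|168) |tip|mark|index"
python3 - <<'E'
from h import *
for n in("wrist","scene","top"):
    c=shot(n); print(n,{k:[(round(d["p"],2),np.round(at_z(c,d["at"],z),3)) for d in mark_of(k,c)[:2]] for k,z in dict(plate_top=.078,dish=.078,knob_grip=.091).items()})
E
```

```text
20.75 [ 0.53710034 -0.1637533   0.09731654] [ 0.23932348 -0.1509826  -0.76119316] 0.026699873782419052 9.332068115472794
88 Y [] G [(220, 226, [80.95, 15.66]), (229, 240, [80.82, 10.04]), (242, 299, [80.74, -7.4])]
104 Y [] G [(220, 299, [72.81, -2.07])]
116 Y [(274, 276, [66.89, -9.06])] G [(220, 270, [66.94, 4.99]), (272, 273, [66.94, -8.39]), (278, 299, [67.03, -16.22])]
128 Y [(273, 276, [61.35, -8.86])] G [(220, 269, [61.04, 5.26]), (271, 272, [61.03, -7.92]), (277, 299, [61.11, -16.02])]
136 Y [(268, 281, [57.65, -8.88])] G [(220, 237, [57.17, 13.15]), (239, 242, [57.11, 7.24]), (245, 266, [57.07, -0.1]), (283, 299, [57.17, -17.55])]
144 Y [(267, 281, [53.93, -8.67])] G [(220, 265, [53.15, 6.29]), (282, 299, [53.2, -17.36])]
152 Y [(266, 280, [50.2, -8.24])] G [(220, 243, [49.21, 11.78]), (245, 265, [49.15, 0.16]), (281, 299, [49.21, -17.17])]
160 Y [] G [(220, 244, [45.2, 11.59]), (246, 267, [45.15, -0.58]), (269, 299, [45.18, -14.24])]
168 Y [] G [(220, 244, [41.17, 11.66]), (246, 267, [41.12, -0.57]), (269, 299, [41.14, -14.3])]
tip_fixed [(0.78, array([ 0.6315, -0.1632,  0.
[... 435 characters left out ...]
1604,  0.1502]))]
mark [(0.64, array([ 0.5889, -0.1778,  0.1552]))] [(0.44, array([0.4328, 0.3538, 0.1552])), (0.38, array([ 0.5869, -0.1704,  0.1552]))]
wrist {'plate_top': [(0.23, array([ 0.581, -0.181,  0.078]))], 'dish': [(0.78, array([ 0.636, -0.171,  0.078]))], 'knob_grip': []}
scene {'plate_top': [(0.94, array([ 0.631, -0.17 ,  0.078]))], 'dish': [(0.74, array([ 0.634, -0.17 ,  0.078])), (0.74, array([ 0.56 , -0.27 ,  0.078]))], 'knob_grip': [(0.8, array([ 0.484, -0.192,  0.091])), (0.56, array([ 0.476, -0.248,  0.091]))]}
top {'plate_top': [(0.79, array([ 0.632, -0.171,  0.078]))], 'dish': [(0.52, array([ 0.644, -0.173,  0.078]))], 'knob_grip': [(0.75, array([0.44 , 0.006, 0.091]))]}
```

```bash
python3 -c "
from workcell import *
print(close_job())"
```

```text
the job is handed in; nothing more can be done
None
```

I handed the job in at about 21 s of the 54 s allowed. The knob is off at its stop, judged from the twist on the gripper. The middle forceps are held about level over the plate, tips roughly 65 mm above it, with the moving arm within about 1 mm of the pointer by my camera estimate. The hand-in gave no verdict.

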